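Bolt the tube mixer's lid and give it a short run

TASK

Lock the lid of the tube mixer by sliding its barrel bolt fully home into the keeper. Then start the mixer: pull the push-pull knob on the leaning console straight out to its stop, let it run for about a second, push the knob fully back in to switch it off and let go. Do not switch the mixer on before the lid is bolted, and leave the tube rack and the marker pen lying on the lid where they are.

Things in the scene. Friction and masses are not known exactly. Their poses are not given: they have to be found in the camera images.
- chest: The tube mixer: fixed white chest, 200 (x) x 240 (y) mm, closed ivory lid and grey rim at z = 108 mm. Origin: centre of its underside; z up. Stands left or right of the robot's axis. A steel barrel bolt lies on the lid along y, at x = -55 mm, and slides to +y into a keeper on the rim. Bolt guides, 30 mm wide in x: y -68 to -54 and +30 to +42 mm, tops at z = 130.5 mm; keeper's top 133 mm.
- bolt (a joint): How far the bolt is slid along the chest's +y: 0 = fully back, 0.05 m = fully home against its end stop, with the tip right through the keeper. It starts between 0 and 0.012. Stiff sliding, about 4 N; it stays where it is left.
- bolt_handle (a point): Centre of the bolt's upright steel handle pin, 16 mm thick; this point is 155 mm above the bench, the pin's top 177 mm. The pin is clear of the guides from 130.5 mm up. Moves with the bolt: chest frame x = -55 mm, y = -45 mm + bolt value; axes as the chest's. The rod is 14 mm thick, 157 mm long, its tip 87 mm from the pin.
- keeper (a point): Centre of the opening of the keeper, a steel staple 36 mm (x) x 24 mm (y) on the chest's rim, through which the bolt's tip goes; chest frame (-55, 76, 120) mm.
- console: The mixer's start console, fixed grey box, 170 mm wide (y); its ivory face's normal is 30 degrees from vertical, tipped to the console's -x (about the robot's left, +y). Origin: centre of its foot plate (150 x 170 mm), z up. A 10 mm steel guard bar along y, 156 mm long on two posts, at x = -19, z = 203 mm, stands nearly over the knob: a vertical gripper meets it; go along the knob's axis.
- knob (a joint): How far the knob is pulled out of the face: 0 = in (off), 0.025 m = fully out (on), against a stop. Stiff, about 5 N both ways; it stays where it is left.
- knob_head (a point): Centre of the knob's round black head, 44 mm in diameter, 19 mm thick, on a 16 mm stem; moves with the knob. When in: 34 mm from the face, console frame (-47, 0, 111) mm, and the guard bar's centre line is 70 mm along x, 66 mm along z of this point's axes. z points straight out (pull direction), y is the console's y. Collar at the stem's foot: 32 mm in diameter, 8 mm high.
- rack_c (a point): Bystander: orange tube rack 130 x 56 x 45 mm with a few white tubes standing to 61 mm, between the mixer and the console; point at its centre, 22 mm up.
- marker_c (a point): Bystander: marker pen, 13 mm thick and 140 mm long, lying on the mixer's lid along y, behind the bolt; point at its centre.

How it is judged:
By the outcome, as a careful person would: the job done as asked, in the order asked, and still so for the second after the job is handed in, with the robot touching nothing.
It also fails if it takes over 54 s, if anything falls off the work surface, if the arm or the gripper's body presses on something with over 40 N, if the wrist force passes 120 N, or if a joint passes its speed limit or range.

ROBOT

A 7-joint arm with a two-finger parallel gripper is mounted at the origin on the work surface. World frame = base frame: x ahead of the robot, y to its left, z up, the work surface at z = 0. Lengths are in m, angles in rad, forces in N, time in s.
With the tool pointing down it reaches from about 0.425 to 0.925 m from the base axis. Payload 6.8 kg.
Tool frame: the origin (TCP) lies on the mounting face of the last link; the fingertips stand 173 mm ahead of it and the grasp point (between the pads) lies 155 mm ahead of it; z points along the fingers, y is the direction in which the jaws open and shut (so a half turn about z gives the same grasp; the last joint's range is limited). The gripper opens to 85 mm and grips with 20 to 120 N. Pads are 22 mm wide; open, the fingers measure 114 mm over their backs; the gripper's body (76 mm by 85 mm) begins 54 mm behind the grasp point. The pads swing forward as they close: fully open they stand 13 mm farther back than shut.
Start: joints at [-1.41, 0.477, 0.022, 1.555, -0.011, 1.109, -0.083], TCP at [0.179, 0.651, 0.405] pointing down, gripper open.
Joint ranges: [-2.96, 2.96], [-0.34, 2.1], [-1.41, 1.46], [0.24, 2.44], [-1.37, 4.51], [0.17, 1.92], [-2.96, 2.96]. Speed limits (rad/s): [2.39, 2.39, 3.14, 3.14, 3.14, 3.14, 3.14].

INTERFACE

Orientations are given as a unit quaternion [w, x, y, z].
In Python, from station import sensors, read_camera, bot gives the robot as it stands. The module is installed in compiled form; this text tells all that it offers.
- The arm moves only by the tool play_rows, never from a script. Its argument "commands" is a list of rows, each a list of 4 numbers: the shift along the tool's x, y, z in m, then the turn about the tool's z in degrees. A call has 1 to 20 rows; each row shifts and turns the commanded pose from where the row before left it, along the tool's axes as they then stand; what a row does not reach is not made up. A row lasts 1/10 s, in which the tool goes at most 50 mm and 8.59 degrees, less where a joint would pass 70% of its speed; a pose out of reach is approached as far as the arm can. A call with a gripper value outside its range is refused whole. "claw" is the finger opening in m, from 0 to 0.0854, set as the call begins (left out, the last holds). The fingers move at their own pace and stop on an object; "force" is the grip in N (left out, the last holds). Time passes only in rows, so rows that do not move let the fingers close. It gives the time, the measured TCP pose, the force and the opening at its end, in the units of the state.
- sensors.get_obs(): the state, without advancing time (a new reading comes with each control period).
- read_camera(name): name is "scene" or "top" or "wrist"; returns a dict with "frame" (400x640x3 uint8, blue, green, red), "depth" (400x640 float32, m along the optical axis (not along the pixel's ray), 0 where there is no reading), "fx", "fy", "cx", "cy" (pixels), "rvec" (rotation vector, rad) and "tvec" (3), from world to camera coordinates, as OpenCV has them; the wrist camera has in their place "T_tool_cam" (4x4, takes a point from camera to tool coordinates, whose origin is the TCP and whose axes are the flange's). Camera axes: x right, y down, z forward; pixel columns grow to the right and rows downward; lengths in m; the calibration is good to about 2 mm. A picture is of the moment at which its call begins: read the wrist's pose just before it.
- bot.hand_in(): hands the job in, once; it reports no verdict.
The state is a dict: "t": time; "q": joint angles; "joint_vel": joint speeds; "joint_torque": joint torques, N m; "eef_pos": TCP position; "tool_rot": TCP orientation; "contact_force": force on the tool from outside, world axes, zero at the start; "torque": the same for the moment, N m; "gripper_width": opening from 0.0 (shut) to 1.0 (fully open).
Only numpy, scipy, OpenCV 4.12 (cv2) and the standard library are available. Lean on these libraries where they do the work, as an engineer would, in place of code of your own. Each camera call takes 0.05 s, during which the arm holds its last target.

## Working session

There is one attempt and no reset: what is moved stays moved. The work goes in short steps, Python scripts to look and compute and a tool call to move; the robot and the scene stay as the last step left them, time stands still between calls to the robot, and variables do not carry over. Pictures are saved under pics/ and viewed, and the job is handed in when it is done.

Besides the shell and the picture viewer there is one more tool, called by a JSON object that holds its "name" and its "arguments". play_rows: Moves the arm, as the interface text tells. Its arguments: {"type":"object","properties":{"commands":{"type":"array"},"claw":{"type":"number"},"force":{"type":"number"}},"required":["commands"]}

```bash
mkdir -p pics; python3 - <<'E'
from station import sensors, read_camera
import cv2
o=sensors.get_obs()
for k,v in o.items(): print(k,v)
for n in("scene","top","wrist"):
    c=read_camera(n); cv2.imwrite(f"pics/{n}0.png",c["frame"])
    print(n,{k:v for k,v in c.items() if k not in("frame","depth")})
E
```

```text
t 0.0
q [-1.41006557  0.47779819  0.02234596  1.55647595 -0.01150378  1.1093245
 -0.08312092]
joint_vel [ 0.00102     0.00013905  0.00090581 -0.00270132  0.00012401 -0.00052725
  0.00115222]
joint_torque [ 5.81496170e-04 -5.96448255e+01  1.60839424e+00 -2.81202257e+01
  1.25180781e-02  9.41197271e-03  8.80844368e-06]
eef_pos [0.17920179 0.65047785 0.40371649]
tool_rot [-5.62406227e-05  1.34014291e-01  9.90978955e-01 -9.37181906e-04]
contact_force [-0.16609278  0.59428018 -0.33212125]
torque [-0.02267491  0.00748285 -0.03011085]
gripper_width 0.9986255432567707
scene {'fx': 504.0561227638223, 'fy': 504.0561227638223, 'cx': 322.167275660913, 'cy': 183.676361224074, 'rvec': array([ 1.99275323,  1.03394997, -0.54239824]), 'tvec': array([-0.33230939, -0.19014189,  1.56209127])}
top {'fx': 513.3553430826634, 'fy': 513.3553430826634, 'cx': 320.61785062313595, 'cy': 197.4812409605901, 'rvec': array([ 2.14135514, -2.20145507,  0.1193101 ]), 'tvec': array([0.00774885, 0.55897424, 1.12536244])}
wrist {'fx': 350.4122744022965, 'fy': 350.4122744022965, 'cx': 320.50172854151424, 'cy': 207.41018494850604, 'T_tool_cam': array([[-5.51782903e-04, -9.65096467e-01, -2.61894071e-01,
         6.61189830e-02],
       [ 9.99999818e-01, -4.68453611e-04, -3.80611432e-04,
         1.80320112e-03],
       [ 2.44641525e-04, -2.61894233e-01,  9.65096550e-01,
         3.00652247e-02],
       [ 0.00000000e+00,  0.00000000e+00,  0.00000000e+00,
         1.00000000e+00]])}
```

View pics/scene0.png

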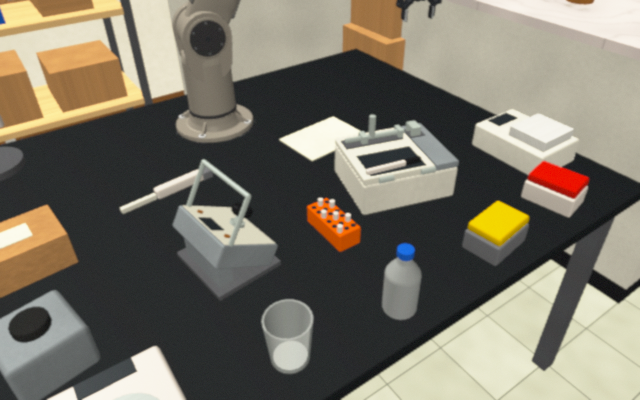

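View pics/top0.png

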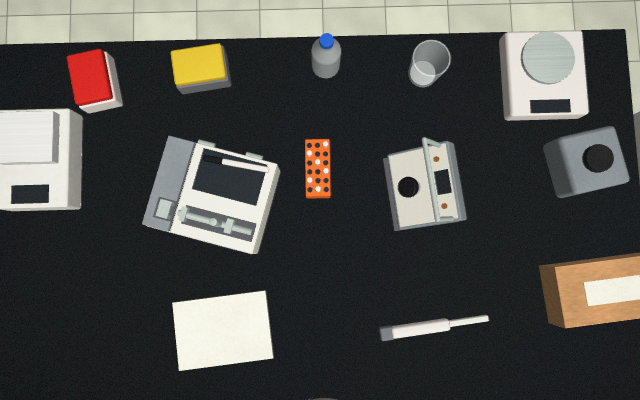

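View pics/wrist0.png

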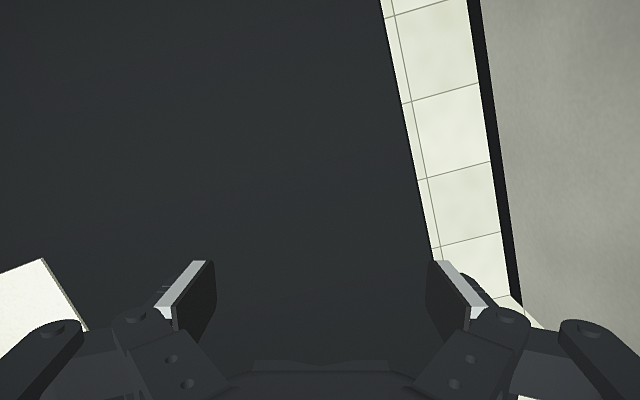

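```bash
cat > h.py <<'E'
import numpy as np,cv2
from station import sensors, read_camera
from scipy.spatial.transform import Rotation as R
def ext(c,o=None):
    """returns Rwc, cam centre in world"""
    if "rvec" in c:
        Rc=cv2.Rodrigues(c["rvec"])[0]; return Rc.T, -Rc.T@c["tvec"]
    q=o["tool_rot"]; Rt=R.from_quat([q[1],q[2],q[3],q[0]]).as_matrix()
    T=c["T_tool_cam"]; return Rt@T[:3,:3], Rt@T[:3,3]+o["eef_pos"]
def ray(c,uv,o=None):
    A,p=ext(c,o); d=A@np.array([(uv[0]-c["cx"])/c["fx"],(uv[1]-c["cy"])/c["fy"],1.]); return p,d
def onz(c,uv,z,o=None):
    p,d=ray(c,uv,o); return p+d*(z-p[2])/d[2]
def cloud(c,o=None):
    A,p=ext(c,o); h,w=c["depth"].shape; u,v=np.meshgrid(np.arange(w),np.arange(h)); D=c["depth"]
    P=np.stack([(u-c["cx"])/c["fx"]*D,(v-c["cy"])/c["fy"]*D,D],-1)
    return P@A.T+p
def proj(c,X,o=None):
    A,p=ext(c,o); y=A.T@(np.asarray(X)-p); return np.array([c["cx"]+c["fx"]*y[0]/y[2],c["cy"]+c["fy"]*y[1]/y[2]])
def Rt(o):
    q=o["tool_rot"]; return R.from_quat([q[1],q[2],q[3],q[0]]).as_matrix()
def crop(im,x,y,w,h,s,n):
    cv2.imwrite(n,cv2.resize(im[y:y+h,x:x+w],None,fx=s,fy=s,interpolation=cv2.INTER_CUBIC))
E
python3 - <<'E'
from h import *
c=read_camera("top"); np.savez("top0.npz",**c)
im=c["frame"]
crop(im,135,125,150,135,5,"pics/ta.png"); crop(im,370,125,110,110,5,"pics/tb.png")
c=read_camera("scene"); np.savez("scene0.npz",**c)
crop(c["frame"],320,100,150,115,5,"pics/sa.png"); crop(c["frame"],165,150,130,150,4,"pics/sb.png")
E
```

```text
(no output)
```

View pics/ta.png

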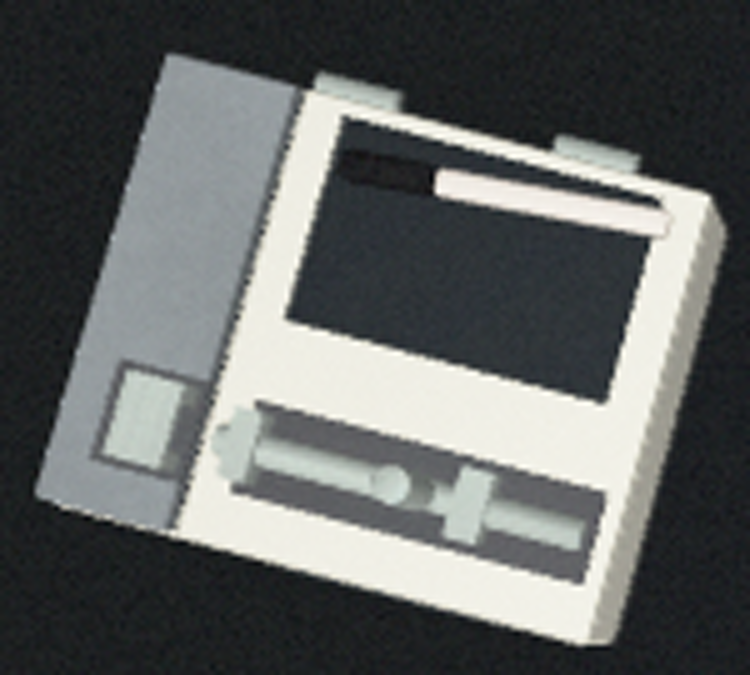

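View pics/tb.png

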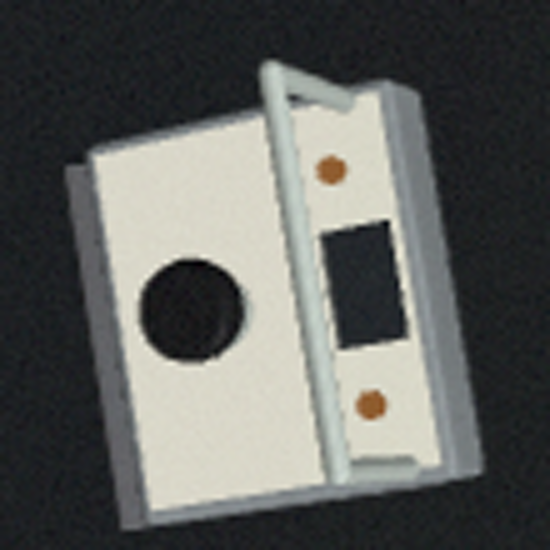

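View pics/sa.png

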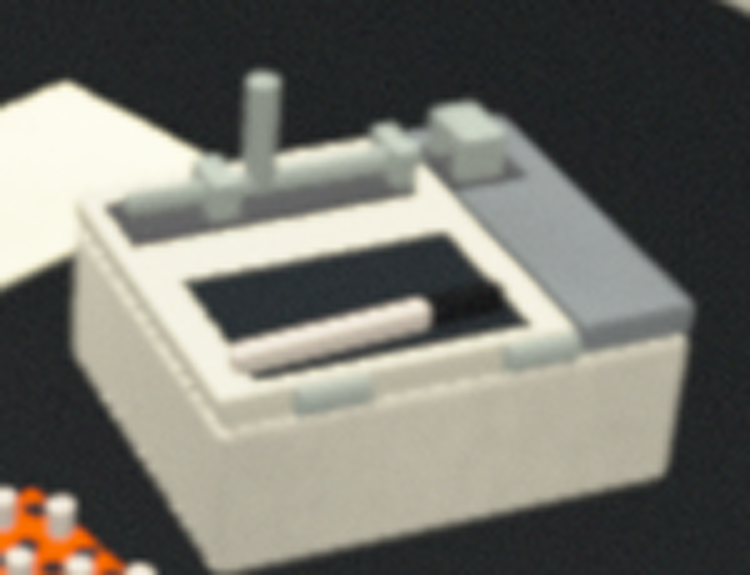

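View pics/sb.png

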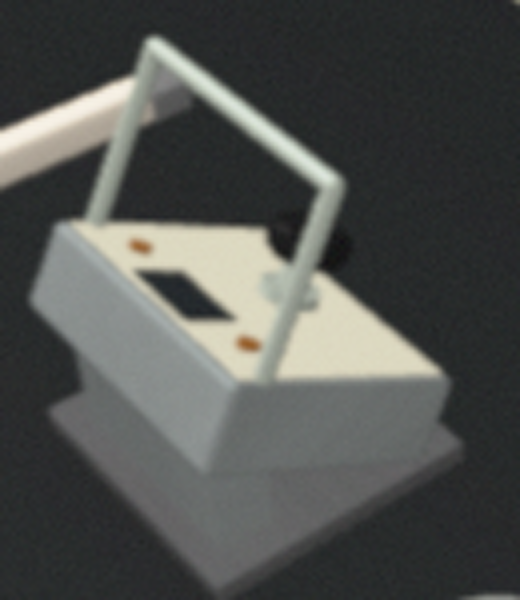

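```bash
python3 - <<'E'
from h import *
c=dict(np.load("top0.npz"))
f=lambda u,v,ox,oy,s=5:((u+.5)/s-.5+ox,(v+.5)/s-.5+oy)
A=[f(168,55,135,125),f(37,497,135,125),f(590,643,135,125),f(712,193,135,125)]
P=[onz(c,a,.108) for a in A]
P=np.array(P); print(P.round(4)); 
for i in range(4): print(np.linalg.norm(P[i]-P[(i+1)%4]).round(4), end=' ')
ctr=P.mean(0)
ey=(P[0]-P[3]+P[1]-P[2])[:2]; ey/=np.linalg.norm(ey)
ex2=(P[0]-P[1]+P[3]-P[2])[:2]; ex2/=np.linalg.norm(ex2)
print("ctr",ctr,"yaw y",np.degrees(np.arctan2(-ey[0],ey[1])),"yaw x",np.degrees(np.arctan2(ex2[1],ex2[0])))
ex=np.array([ey[1],-ey[0]])
def loc(p): d=p[:2]-ctr[:2]; return np.round([d@ex,d@ey],4)
pin=onz(c,f(391,484,135,125),.177); print("pin",pin,loc(pin))
k=onz(c,f(148,415,135,125),.133); print("keeper",k,loc(k))
# depth-based
W=cloud(c)
m=lambda u,v:W[int(round(v)),int(round(u))]
u,v=f(391,484,135,125);print("pin depth",m(u,v))
# console
im=c["frame"][125:235,370:480]
head=cv2.inRange(im,(0,0,0),(45,45,45)); 
n,l,s,ce=cv2.connectedComponentsWithStats(head)
for i in range(n):
  if 200<s[i,4]<900: print(s[i],ce[i])
Wc=W[125:235,370:480]
u,v=f(192,310,370,125); print("head top depth",m(u,v))
for q in [(95,160),(148,512),(320,475),(270,115),(440,462),(380,88)]:
  u,v=f(*q,370,125); print(q,m(u,v).round(4))
ivory=cv2.inRange(im,(150,170,170),(255,255,255))
pts=Wc[ivory>0]; pts=pts[(pts[:,2]>.03)&(pts[:,2]<.2)]
for it in range(6):
  mu=np.median(pts,0) if it==0 else pts.mean(0); U,S,V=np.linalg.svd(pts-mu,full_matrices=False); n_=V[2]*np.sign(V[2][2]); r=(pts-mu)@n_; pts=pts[abs(r)<max(.003,2*np.std(r))]
print("normal",n_,"tilt",np.degrees(np.arccos(n_[2])),"az",np.degrees(np.arctan2(n_[1],n_[0])),mu,len(pts),r.std())
E
```

```text
[[0.6912 0.3117 0.108 ]
 [0.5056 0.3656 0.108 ]
 [0.4388 0.1368 0.108 ]
 [0.6259 0.0828 0.108 ]]
0.1933 0.2383 0.1947 0.2381 ctr [0.56538409 0.22421416 0.108     ] yaw y -16.099908663082562 yaw x -16.14675902005253
pin [0.50261981 0.20459992 0.177     ] [-0.0549 -0.0363]
keeper [0.53622561 0.31220266 0.133     ] [-0.0524  0.0765]
pin depth [0.50325857 0.20378937 0.17905734]
[ 65  44  16  25 232] [72.68534483 56.20689655]
[ 29  52  19  20 305] [37.9147541  61.52131148]
head top depth [ 0.56596093 -0.18820028  0.12409347]
(95, 160) [ 0.6408 -0.1604  0.0631]
(148, 512) [ 0.4867 -0.1768  0.0558]
(320, 475) [ 0.4975 -0.2441  0.0997]
(270, 115) [ 0.6308 -0.2076  0.2061]
(440, 462) [ 0.501  -0.288   0.1251]
(380, 88) [ 0.6587 -0.2723  0.1225]
normal [-0.05699693  0.49614019  0.86636959] tilt 29.960536083303882 az 96.55344994187186 [ 0.57139316 -0.22099137  0.091895  ] 2676 0.001483936730999693
```

{"name": "play_rows", "arguments": {"commands": [[-0.012,-0.01,0,0.4],[-0.022,-0.018,0,0.3],[-0.031,-0.025,0,0],[-0.031,-0.025,0,0],[-0.031,-0.025,0,0],[-0.031,-0.025,0,0],[-0.031,-0.025,0,0],[-0.031,-0.025,0,0],[-0.031,-0.025,0,0],[-0.031,-0.025,0,0],[-0.031,-0.025,0,0],[-0.031,-0.025,0,0],[-0.031,-0.025,0,0],[-0.025,-0.02,0,0],[-0.015,-0.01,0,0],[-0.01,-0.007,0,0],[0,0,0,0]], "claw": 0.055, "force": 40}}

```text
t: 1.95
eef_pos: [0.4942, 0.2044, 0.4048]
tool_rot: [0.0, 0.142, 0.99, -0.0]
contact_force: [0.0, 0.1, -0.4]
gripper_width: 0.644
```

```bash
python3 - <<'E'
from h import *
o=sensors.get_obs(); print(o["t"],o["eef_pos"],Rt(o).round(4).tolist(),o["gripper_width"],o["q"].round(3),o["contact_force"])
M=Rt(o); print("tool delta to pin", M.T@(np.array([.5028,.2046,.308])-o["eef_pos"]))
c=read_camera("wrist"); cv2.imwrite("pics/w1.png",c["frame"])
print(proj(c,[.5026,.2046,.177],o))
f=lambda u,v,ox,oy,s=5:((u+.5)/s-.5+ox,(v+.5)/s-.5+oy)
t=dict(np.load("top0.npz")); s=dict(np.load("scene0.npz"))
az=np.radians(96.55); n=np.array([.5*np.cos(az),.5*np.sin(az),.866]); ex=-np.array([np.cos(az),np.sin(az),0])
k=onz(t,f(190,310,370,125),.111+.0095*.866); print("head top",k,"head ctr",k-.0095*n)
hc=k-.0095*n
print("console origin", hc+ .047*ex-[0,0,.111])
b1=onz(t,f(272,72,370,125),.203); b2=onz(t,f(338,478,370,125),.203)
print("bar",b1,b2,np.linalg.norm(b1-b2),"bar ctr - head along ex",((b1+b2)/2-hc)@ex, "along ey", ((b1+b2)/2-hc)@np.cross([0,0,1],ex), "az",np.degrees(np.arctan2(*(b1-b2)[[1,0]])))
g=lambda u,v:f(u,v,165,150,4)
print("scene proj head top", (proj(s,k)-[165,150])*4, "bar ends",[(proj(s,b)-[165,150])*4 for b in(b1,b2)])
E
```

```text
1.95 [0.49418301 0.20442705 0.40475607] [[-0.9598, 0.2806, 0.0003], [0.2806, 0.9598, -0.0004], [-0.0004, -0.0003, -1.0]] 0.6444409826254499 [-0.72   0.247  0.251  1.905 -0.072  0.998  0.849] [ 0.00328104  0.09682357 -0.44646704]
tool delta to pin [-0.00818358  0.00261397  0.09675854]
[321.97480113 240.29341878]
head top [ 0.56740102 -0.18828427  0.119227  ] head ctr [ 0.56794285 -0.19300327  0.111     ]
console origin [ 5.73304155e-01 -2.39696484e-01 -2.77555756e-17]
bar [ 0.64905342 -0.2091535   0.203     ] [ 0.49150269 -0.22661582  0.203     ] 0.15851550069201498 bar ctr - head along ex 0.024985358499937566 along ey -0.0005182677768668389 az 6.324629427216628
scene proj head top [308.40167775 222.6210954 ] bar ends [array([332.67084717, 183.76568104]), array([152.67515046,  42.14497422])]
```

View pics/w1.png

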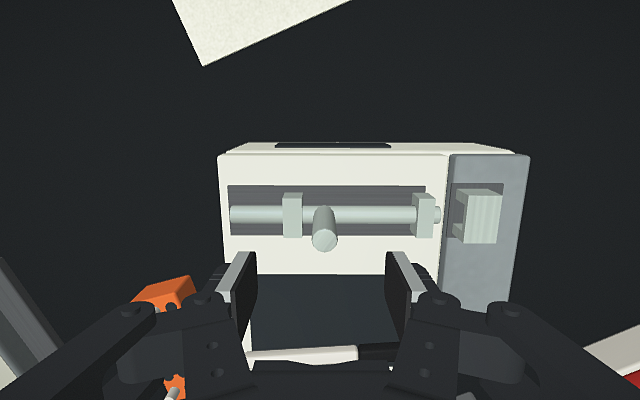

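{"name": "play_rows", "arguments": {"commands": [[-0.008,0.003,0.01,0],[0,0,0.02,0],[0,0,0.025,0],[0,0,0.02,0],[0,0,0.013,0],[0,0,0.008,0],[0,0,0,0]]}}

```text
t: 2.7
eef_pos: [0.5018, 0.2075, 0.3077]
tool_rot: [-0.001, 0.14, 0.99, -0.0]
contact_force: [0.3, -0.6, -0.1]
gripper_width: 0.642
```

{"name": "play_rows", "arguments": {"commands": [[0,0,0,0],[0,0,0,0],[0,0,0,0],[0,0,0,0],[0,0,0,0]], "claw": 0.0}}

```text
t: 3.2
eef_pos: [0.5024, 0.2068, 0.3096]
tool_rot: [0.0, 0.14, 0.99, 0.0]
contact_force: [-1.5, -2.2, 6.3]
gripper_width: 0.176
```

{"name": "play_rows", "arguments": {"commands": [[0,0.004,0,0],[0,0.006,0,0],[0,0.006,0,0],[0,0.006,0,0],[0,0.006,0,0],[0,0.005,0,0],[0,0.004,0,0],[0,0.003,0,0],[0,0,0,0]]}}

```text
t: 4.1
eef_pos: [0.5137, 0.2453, 0.3096]
tool_rot: [0.001, 0.14, 0.99, 0.0]
contact_force: [-1.3, -2.0, 6.2]
gripper_width: 0.177
```

{"name": "play_rows", "arguments": {"commands": [[0,0.002,0,0],[0,0.002,0,0],[0,0.001,0,0],[0,0,0,0]]}}

```text
t: 4.5
eef_pos: [0.5145, 0.2467, 0.3096]
tool_rot: [-0.001, 0.142, 0.99, -0.003]
contact_force: [-7.2, -12.5, 14.3]
gripper_width: 0.174
```

{"name": "play_rows", "arguments": {"commands": [[0,0.0015,0,0],[0,0.0015,0,0],[0,0,0,0]]}}

```text
t: 4.8
eef_pos: [0.5149, 0.2473, 0.3095]
tool_rot: [-0.002, 0.143, 0.99, -0.005]
contact_force: [-10.8, -19.9, 21.0]
gripper_width: 0.175
```

{"name": "play_rows", "arguments": {"commands": [[0,-0.004,0,0],[0,0,0,0],[0,0,0,0]], "claw": 0.055}}

```text
t: 5.1
eef_pos: [0.5143, 0.25, 0.3089]
tool_rot: [0.0, 0.14, 0.99, 0.001]
contact_force: [0.5, 0.0, -0.7]
gripper_width: 0.641
```

{"name": "play_rows", "arguments": {"commands": [[0,0,-0.02,0],[0,0,-0.04,0],[0,0,-0.04,0],[0,0,-0.02,0],[0,0,0,0]]}}

```text
t: 5.6
eef_pos: [0.5151, 0.2505, 0.4323]
tool_rot: [0.003, 0.14, 0.99, 0.003]
contact_force: [0.8, -0.1, -0.7]
gripper_width: 0.64
```

```bash
python3 - <<'E'
from h import *
o=sensors.get_obs(); print(o["t"],o["eef_pos"],o["q"].round(3),o["contact_force"])
c=read_camera("wrist"); crop(c["frame"],180,120,360,200,2,"pics/w2.png")
c=read_camera("top"); crop(c["frame"],135,125,150,135,5,"pics/ta2.png")
E
```

```text
5.6 [0.51513312 0.25051303 0.43231273] [-0.764  0.283  0.25   1.79  -0.08   1.071  0.805] [ 0.81740096 -0.06464954 -0.71869653]
```

View pics/w2.png

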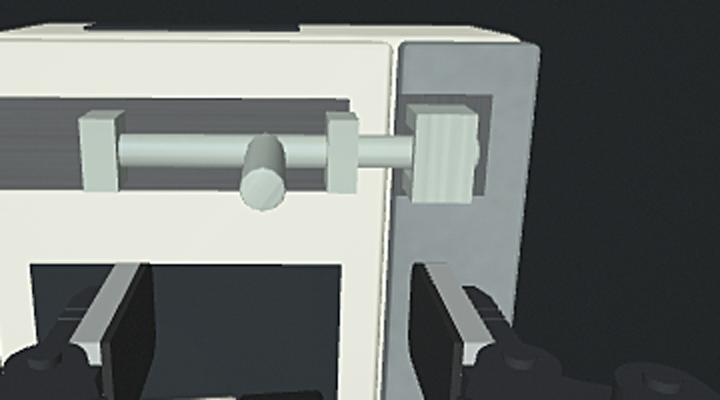

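{"name": "play_rows", "arguments": {"commands": [[-0.008,-0.018,0,0],[-0.015,-0.035,0,0],[-0.017,-0.04,0,0],[-0.017,-0.04,0,0],[-0.017,-0.04,0,0],[-0.017,-0.04,0,0],[-0.017,-0.04,0,0],[-0.017,-0.04,0,0],[-0.015,-0.035,0,0],[-0.012,-0.028,0,0],[-0.007,-0.015,0,0],[0,0,0,5],[0,0,0,8.5],[0,0,0,8.5],[0,0,0,8.5],[0,0,0,8.5],[0,0,0,8.5],[0,0,0,8.5],[0,0,0,8.5],[0,0,0,3]], "claw": 0.07}}

```text
t: 7.7
eef_pos: [0.564, -0.1505, 0.4268]
tool_rot: [-0.001, 0.668, 0.744, -0.001]
contact_force: [-0.6, 0.2, -0.5]
gripper_width: 0.822
```

{"name": "play_rows", "arguments": {"commands": [[0,0,0,0]]}}

```text
t: 7.8
eef_pos: [0.564, -0.1505, 0.4269]
tool_rot: [-0.001, 0.666, 0.746, -0.001]
contact_force: [0.1, -0.3, 0.5]
gripper_width: 0.815
```

```bash
python3 - <<'E'
from h import *
o=sensors.get_obs(); print(o["t"],o["eef_pos"],o["tool_rot"],Rt(o)[:,0],o["q"].round(3))
c=read_camera("wrist"); np.savez("w3.npz",**c,o_p=o["eef_pos"],o_q=o["tool_rot"]); cv2.imwrite("pics/w3.png",c["frame"])
for X in ([.5674,-.1883,.1192],[.6491,-.2092,.203],[.4915,-.2266,.203]): print(proj(c,X,o))
E
```

```text
7.8 [ 0.56403325 -0.15047052  0.42694553] [-0.00098116  0.66642405  0.74557148 -0.00109527] [-1.11756058e-01  9.93735671e-01  3.22015036e-06] [-0.38   0.359  0.691  1.789 -0.255  1.087  0.512]
[319.74382197 242.19926931]
[443.48142634 333.65061666]
[193.81271139 333.01291141]
```

View pics/w3.png

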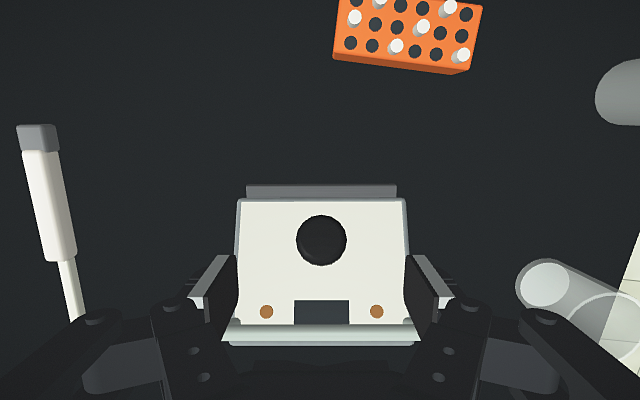

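```bash
python3 - <<'E'
from h import *
z=dict(np.load("w3.npz")); c=z; o=dict(eef_pos=z["o_p"],tool_rot=z["o_q"])
im=c["frame"]; print(im[315:350,320].tolist()[::1])
g=im[200:290,270:370]; m=cv2.inRange(g,(0,0,0),(75,75,75)); n,l,s,ce=cv2.connectedComponentsWithStats(m)
for i in range(n): print(s[i],ce[i]+[270,200])
W=cloud(c,o)
for uv in [(320,232),(320,240),(320,333),(280,333),(360,333),(320,328),(320,338)]: print(uv,W[uv[1],uv[0]].round(4))
crop(im,220,190,200,160,4,"pics/w3z.png")
az=np.radians(96.5); ex=-np.array([np.cos(az),np.sin(az),0])
for r in (325,333,342): print(r,onz(c,(320,r),.203,o))
E
```

```text
[[68, 64, 57], [66, 63, 57], [67, 64, 57], [66, 64, 56], [66, 62, 56], [67, 64, 59], [66, 63, 58], [66, 62, 57], [65, 61, 56], [83, 84, 78], [106, 111, 104], [114, 118, 111], [126, 132, 123], [140, 146, 136], [149, 156, 147], [160, 167, 157], [174, 183, 172], [193, 201, 188], [207, 217, 203], [210, 218, 206], [210, 217, 205], [204, 213, 201], [208, 217, 205], [211, 218, 206], [212, 219, 207], [209, 220, 205], [153, 155, 144], [160, 159, 149], [167, 167, 157], [177, 177, 166], [158, 159, 149], [24, 22, 20], [42, 40, 36], [43, 42, 38], [43, 42, 38]]
[   0    0  100   90 7011] [319.1166738  245.82812723]
[  26   15   51   51 1989] [320.8511815  239.81850176]
(320, 232) [ 0.5667 -0.18    0.1171]
(320, 240) [ 0.5673 -0.1853  0.1219]
(320, 333) [ 0.5708 -0.2138  0.2084]
(280, 333) [ 0.5462 -0.2164  0.2086]
(360, 333) [ 0.5952 -0.2109  0.2087]
(320, 328) [ 0.5706 -0.212   0.2059]
(320, 338) [ 0.5711 -0.2169  0.2091]
325 [ 0.57053095 -0.21180522  0.203     ]
333 [ 0.57117251 -0.21755791  0.203     ]
342 [ 0.57190485 -0.22412463  0.203     ]
```

View pics/w3z.png

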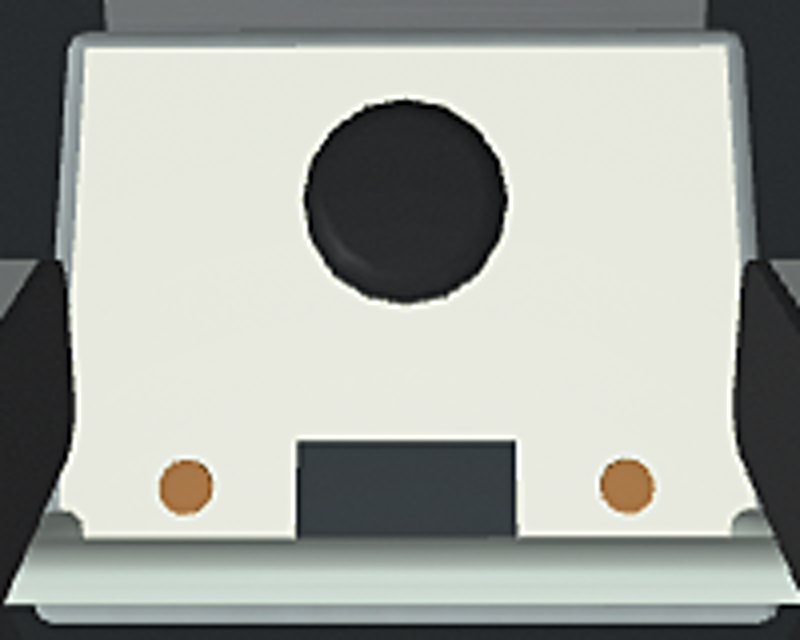

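{"name": "play_rows", "arguments": {"commands": [[-0.008,-0.001,0.005,0],[-0.01,0,0.02,0],[0,0,0.03,0],[0,0,0.03,0],[0,0,0.02,0],[0,0,0.01,0],[0,0,0.005,0],[0,0,0,0],[0,0,0,0]]}}

```text
t: 8.75
eef_pos: [0.5655, -0.1695, 0.3096]
tool_rot: [0.001, 0.667, 0.745, 0.0]
contact_force: [0.5, -0.4, 0.6]
gripper_width: 0.813
```

```bash
python3 - <<'E'
from h import *
o=sensors.get_obs(); print(o["t"],o["eef_pos"],o["tool_rot"],o["contact_force"])
print("grasp pt",o["eef_pos"]+.155*Rt(o)[:,2], "delta tool",Rt(o).T@(np.array([.5649,-.1686,.28])-o["eef_pos"]))
c=read_camera("wrist"); cv2.imwrite("pics/w4.png",c["frame"])
print(proj(c,[.5675,-.1863,.1192],o))
for r in range(300,400,10): print(r,c["depth"][r,320].round(4),end=' ')
E
```

```text
8.75 [ 0.56553848 -0.16953478  0.30959429] [6.76344153e-04 6.66540488e-01 7.45468409e-01 4.14756382e-04] [ 0.50371405 -0.42687524  0.55726942]
grasp pt [ 0.56578048 -0.16957868  0.15459449] delta tool [ 0.00101359 -0.00057531  0.029593  ]
[318.94643776 285.87001716]
300 0.1729 310 0.1729 320 0.1712 330 0.2095 340 0.2089 350 0.2051 360 0.2053 370 0.0787 380 0.0748 390 0.0718
```

View pics/w4.png

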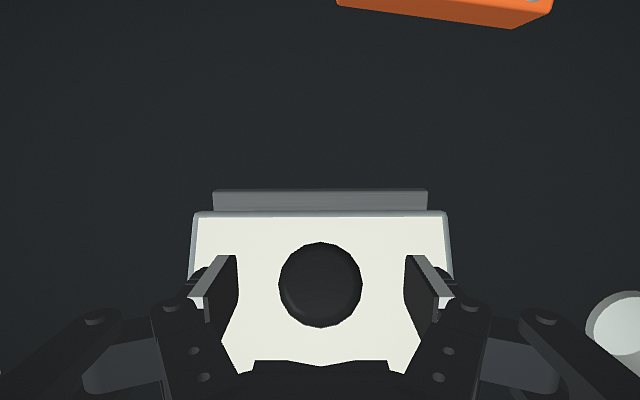

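{"name": "play_rows", "arguments": {"commands": [[0.001,-0.0005,0.004,0],[0,0,0.005,0],[0,0,0.005,0],[0,0,0.005,0],[0,0,0.005,0],[0,0,0.005,0],[0,0,0,0]]}}

```text
t: 9.5
eef_pos: [0.5643, -0.1681, 0.2788]
tool_rot: [-0.001, 0.667, 0.745, -0.0]
contact_force: [-0.7, -0.3, 0.2]
gripper_width: 0.821
```

No contact. Close on the head.

{"name": "play_rows", "arguments": {"commands": [[0,0,0,0],[0,0,0,0],[0,0,0,0],[0,0,0,0],[0,0,0,0]], "claw": 0.0, "force": 40}}

```text
t: 10.0
eef_pos: [0.5659, -0.1635, 0.2812]
tool_rot: [-0.003, 0.665, 0.747, 0.003]
contact_force: [-4.4, 16.3, 19.4]
gripper_width: 0.001
```

```bash
python3 - <<'E'
from h import *
o=sensors.get_obs(); print(o["t"],o["eef_pos"],o["tool_rot"],o["contact_force"],o["gripper_width"]*85.4)
c=read_camera("wrist"); crop(c["frame"],180,180,280,200,2.5,"pics/w5.png")
E
```

```text
10.0 [ 0.56590755 -0.16349796  0.28116186] [-0.00291921  0.66496272  0.74686302  0.00341696] [-4.41534548 16.26549039 19.35519193] 0.10309770507888924
```

View pics/w5.png

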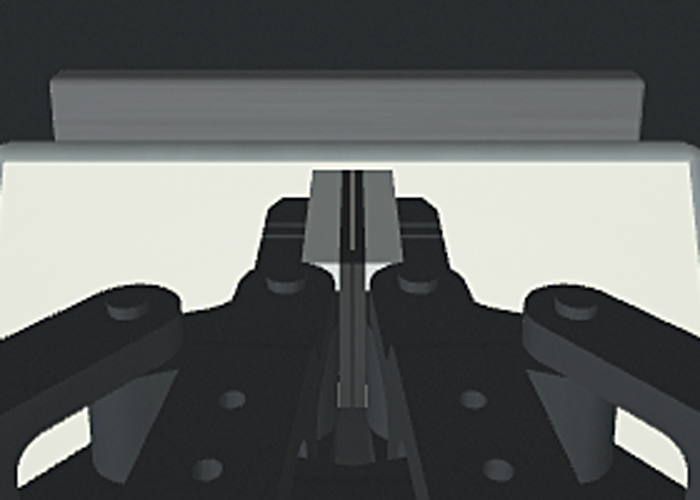

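{"name": "play_rows", "arguments": {"commands": [[0.006,0,0,0],[0.006,0,0,0],[0,0,-0.015,0],[0,0,-0.02,0],[0,0,0,0]]}}

```text
t: 10.55
eef_pos: [0.564, -0.1575, 0.3178]
tool_rot: [0.002, 0.667, 0.745, 0.001]
contact_force: [0.7, -0.5, 0.4]
gripper_width: 0.002
```

{"name": "play_rows", "arguments": {"commands": [[0,0,0,0],[0,0,0,0],[0,0,0,0],[0,0,0,0]], "claw": 0.06}}

```text
t: 10.95
eef_pos: [0.563, -0.1563, 0.3141]
tool_rot: [-0.0, 0.667, 0.745, -0.0]
contact_force: [0.3, 0.4, 0.6]
gripper_width: 0.683
```

```bash
python3 - <<'E'
from h import *
o=sensors.get_obs(); print(o["t"],o["eef_pos"],o["tool_rot"],o["contact_force"],o["gripper_width"]*85.4)
print("delta tool",Rt(o).T@(np.array([.5655,-.1736,.272])-o["eef_pos"]))
c=read_camera("wrist"); cv2.imwrite("pics/w6.png",c["frame"]); print(proj(c,[.5675,-.1863,.1192],o))
W=cloud(c,o); m=cv2.inRange(c["frame"],(0,0,0),(75,75,75))
E
```

```text
10.95 [ 0.56300179 -0.15630788  0.31413096] [-4.32962609e-04  6.66604413e-01  7.45411449e-01 -3.75949515e-04] [0.27425423 0.39762874 0.55605272] 58.311807345116904
delta tool [-0.0174688   0.00060642  0.04212778]
[321.98876548 305.0582444 ]
```

View pics/w6.png

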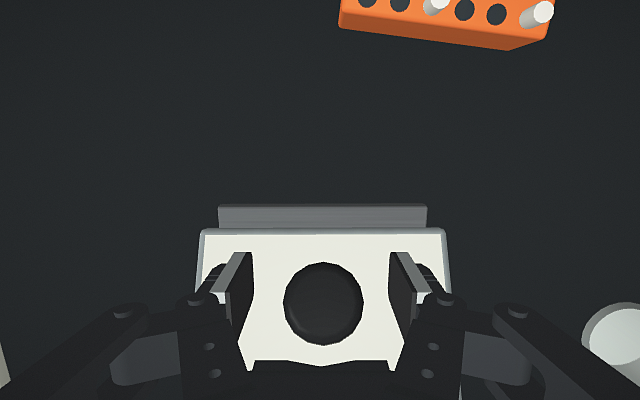

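{"name": "play_rows", "arguments": {"commands": [[-0.009,0,0.005,0],[-0.0085,0.0005,0.007,0],[0,0,0.005,0],[0,0,0.005,0],[0,0,0.005,0],[0,0,0,0]]}}

```text
t: 11.6
eef_pos: [0.5654, -0.1732, 0.2868]
tool_rot: [-0.001, 0.666, 0.746, -0.0]
contact_force: [0.1, -0.6, -0.0]
gripper_width: 0.703
```

{"name": "play_rows", "arguments": {"commands": [[0,0,0.005,0],[0,0,0.005,0],[0,0,0.005,0],[0,0,0,0]]}}

```text
t: 12.0
eef_pos: [0.5654, -0.1734, 0.2719]
tool_rot: [-0.001, 0.666, 0.746, -0.0]
contact_force: [-0.1, 0.2, 0.3]
gripper_width: 0.703
```

{"name": "play_rows", "arguments": {"commands": [[0,0,0,0],[0,0,0,0],[0,0,0,0]], "claw": 0.03, "force": 40}}

```text
t: 12.3
eef_pos: [0.5659, -0.1737, 0.2732]
tool_rot: [0.0, 0.667, 0.745, 0.0]
contact_force: [-0.3, -0.1, 3.3]
gripper_width: 0.451
```

{"name": "play_rows", "arguments": {"commands": [[0,0,0,0],[0,0,0,0]]}}

```text
t: 12.5
eef_pos: [0.5659, -0.1737, 0.2731]
tool_rot: [0.0, 0.667, 0.745, 0.0]
contact_force: [-0.5, 0.9, 5.0]
gripper_width: 0.455
```

```bash
python3 - <<'E'
from h import *
o=sensors.get_obs(); print(o["t"],o["eef_pos"],o["tool_rot"],o["contact_force"],o["gripper_width"]*85.4)
c=read_camera("wrist"); crop(c["frame"],180,180,280,200,2.5,"pics/w7.png")
c=read_camera("scene"); crop(c["frame"],165,100,150,150,4,"pics/s7.png")
E
```

```text
12.5 [ 0.56592091 -0.17368796  0.27313371] [3.76448706e-04 6.66540688e-01 7.45468487e-01 3.22416314e-04] [-0.49297414  0.89870654  4.95984372] 38.82081904880044
```

View pics/w7.png

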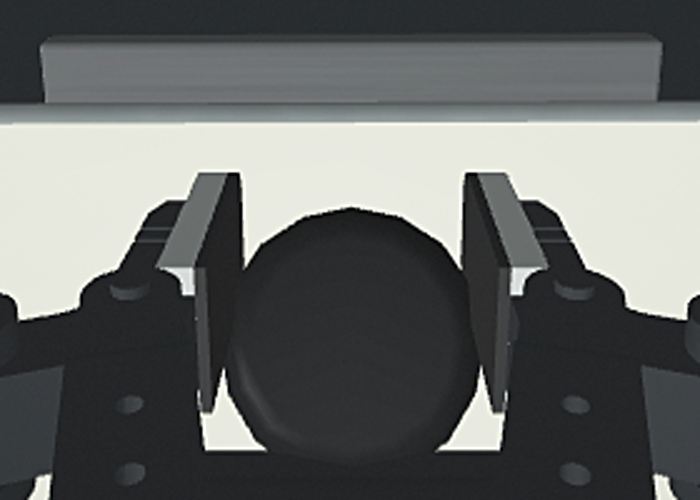

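View pics/s7.png

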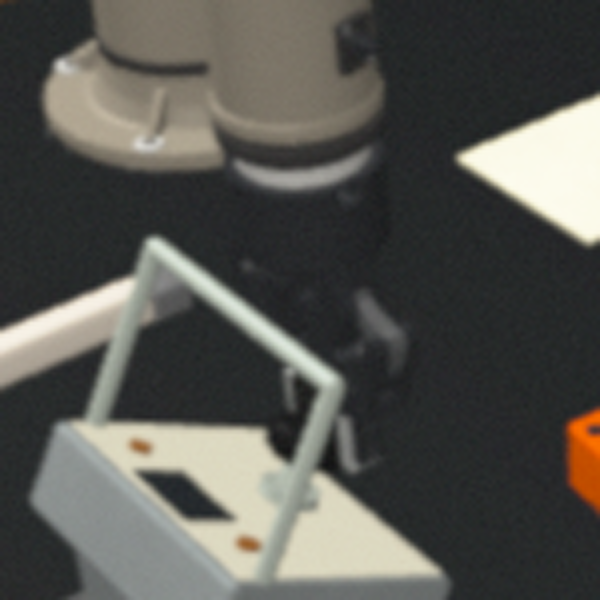

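{"name": "play_rows", "arguments": {"commands": [[0.0015,0,-0.0026,0],[0.0015,0,-0.0026,0],[0.0015,0,-0.0026,0],[0,0,0,0]]}}

```text
t: 13.0
eef_pos: [0.5654, -0.1692, 0.2808]
tool_rot: [0.001, 0.666, 0.746, 0.0]
contact_force: [3.3, -2.2, -1.1]
gripper_width: 0.445
```

```bash
python3 - <<'E'
from h import *
o=sensors.get_obs(); print(o["t"],o["eef_pos"],o["contact_force"],o["gripper_width"]*85.4)
c=read_camera("wrist"); crop(c["frame"],180,180,280,200,2.5,"pics/w8.png")
E
```

```text
13.0 [ 0.56541614 -0.16919905  0.28075582] [ 3.2995522  -2.15584317 -1.10658128] 37.97502667999299
```

View pics/w8.png

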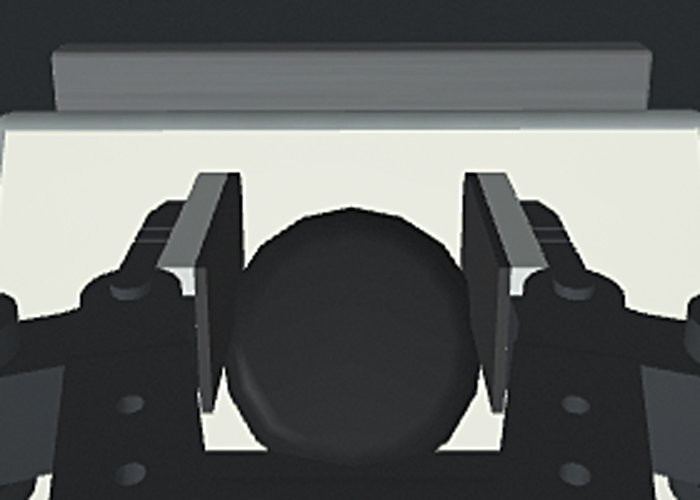

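{"name": "play_rows", "arguments": {"commands": [[0.002,0,-0.00346,0],[0.002,0,-0.00346,0],[0.002,0,-0.00346,0],[0.0015,0,-0.0026,0],[0,0,0,0]]}}

```text
t: 13.55
eef_pos: [0.5645, -0.1618, 0.2938]
tool_rot: [0.0, 0.667, 0.746, 0.0]
contact_force: [3.4, -1.4, -0.1]
gripper_width: 0.447
```

{"name": "play_rows", "arguments": {"commands": [[0.001,0,-0.0017,0],[0.001,0,-0.0017,0],[0,0,0,0]]}}

```text
t: 13.85
eef_pos: [0.5642, -0.1605, 0.2954]
tool_rot: [0.001, 0.667, 0.745, -0.001]
contact_force: [10.2, -8.7, -19.1]
gripper_width: 0.445
```

```bash
python3 - <<'E'
from h import *
o=sensors.get_obs(); print(o["t"],o["eef_pos"],o["contact_force"],o["gripper_width"]*85.4, "travel along axis",(o["eef_pos"]-[.56592,-.17369,.27313])@[-.057,.4965,.866])
c=read_camera("wrist"); crop(c["frame"],180,180,280,200,2.5,"pics/w9.png")
E
```

```text
13.85 [ 0.56423635 -0.16053068  0.2954105 ] [ 10.24044783  -8.68795796 -19.09694003] 38.03043602660823 travel along axis 0.025924486336270192
```

View pics/w9.png

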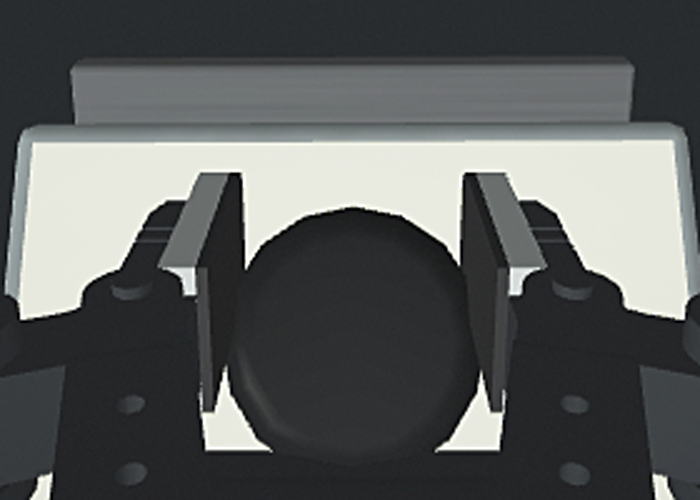

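{"name": "play_rows", "arguments": {"commands": [[0,0,0,0],[0,0,0,0],[0,0,0,0],[0,0,0,0],[0,0,0,0],[0,0,0,0],[0,0,0,0],[-0.002,0,0.00346,0],[-0.002,0,0.00346,0],[-0.002,0,0.00346,0],[-0.002,0,0.00346,0],[-0.002,0,0.00346,0],[-0.0015,0,0.0026,0],[-0.001,0,0.0017,0],[-0.0005,0,0.001,0],[0,0,0,0]]}}

```text
t: 15.5
eef_pos: [0.5658, -0.1728, 0.2748]
tool_rot: [0.0, 0.667, 0.745, 0.0]
contact_force: [2.4, -0.3, 5.2]
gripper_width: 0.443
```

{"name": "play_rows", "arguments": {"commands": [[-0.0005,0,0.0009,0],[-0.0005,0,0.0009,0],[-0.0005,0,0.0009,0],[0,0,0,0]]}}

```text
t: 15.9
eef_pos: [0.566, -0.1739, 0.2731]
tool_rot: [-0.0, 0.667, 0.745, 0.001]
contact_force: [-2.2, 2.1, 15.1]
gripper_width: 0.447
```

{"name": "play_rows", "arguments": {"commands": [[-0.0005,0,0.0009,0],[-0.0005,0,0.0009,0],[0,0,0,0]]}}

```text
t: 16.2
eef_pos: [0.5661, -0.1744, 0.2727]
tool_rot: [-0.001, 0.666, 0.746, 0.002]
contact_force: [-6.8, 6.9, 31.2]
gripper_width: 0.447
```

{"name": "play_rows", "arguments": {"commands": [[0,0,0,0],[0,0,0,0],[0,0,0,0],[0,0,0,0]], "claw": 0.07}}

```text
t: 16.6
eef_pos: [0.5654, -0.175, 0.2691]
tool_rot: [-0.001, 0.667, 0.745, -0.0]
contact_force: [1.3, 0.4, -0.4]
gripper_width: 0.821
```

{"name": "play_rows", "arguments": {"commands": [[0.005,0,-0.005,0],[0.008,0,-0.015,0],[0.01,0,-0.025,0],[0.01,0,-0.03,0],[0,0,-0.03,0],[0,0,-0.02,0],[0,0,0,0],[0,0,0,0]]}}

```text
t: 17.4
eef_pos: [0.5621, -0.1418, 0.3956]
tool_rot: [0.0, 0.666, 0.746, 0.001]
contact_force: [0.4, -0.2, -0.4]
gripper_width: 0.82
```

```bash
python3 - <<'E'
from h import *
o=sensors.get_obs(); print(o["t"],o["eef_pos"],o["contact_force"],o["gripper_width"]*85.4)
c=read_camera("wrist"); crop(c["frame"],180,100,320,240,2.5,"pics/w10.png"); print(proj(c,[.5675,-.1863,.1192],o))
g=c["frame"][200:330,230:410]; m=cv2.inRange(g,(0,0,0),(75,75,75)); n,l,s,ce=cv2.connectedComponentsWithStats(m)
for i in range(n):
  if s[i,4]>300: print(s[i],ce[i]+[230,200])
c=read_camera("scene"); crop(c["frame"],165,100,300,200,2.6,"pics/s10.png")
c=read_camera("top"); crop(c["frame"],135,120,350,150,2.2,"pics/t10.png")
E
```

```text
17.4 [ 0.56208751 -0.14177637  0.39558131] [ 0.41821806 -0.18820948 -0.36745369] 70.06284802310836
[319.68329445 265.52593173]
[    0     0   180   130 19964] [320.06732118 264.60048087]
[  63   37   56   56 2436] [320.46962233 264.75862069]
[  0  55   9  63 426] [233.16901408 283.7370892 ]
```

View pics/w10.png

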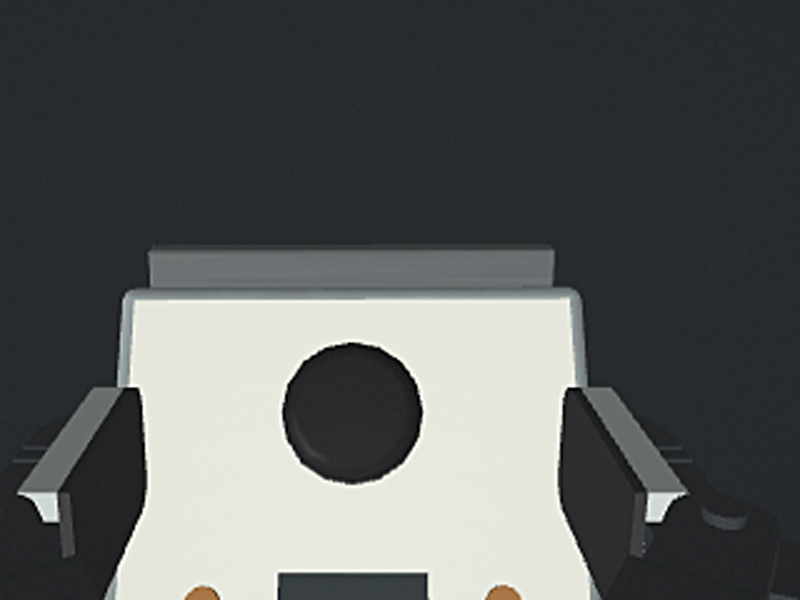

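View pics/s10.png

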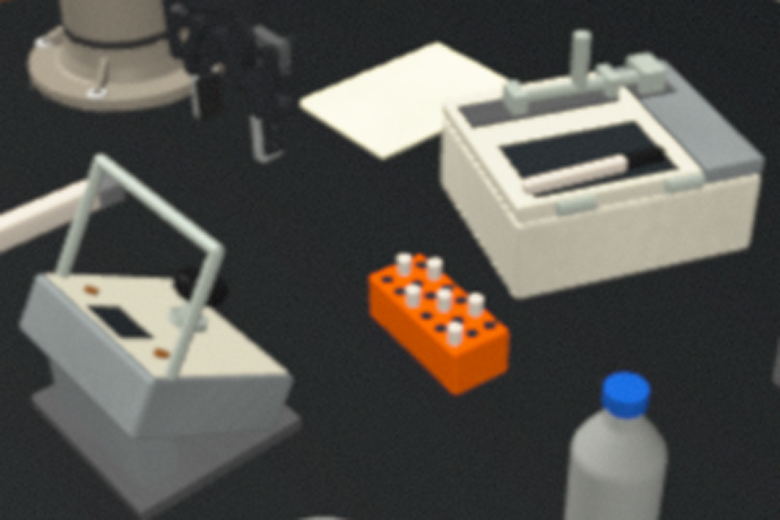

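View pics/t10.png

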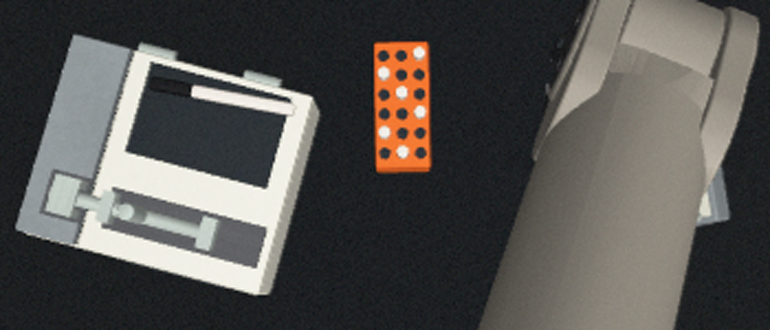

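```bash
python3 - <<'E'
from h import *
s=dict(np.load("scene0.npz")); c=read_camera("scene")
a=s["frame"][190:240,220:265].astype(int); b=c["frame"][190:240,220:265].astype(int); print("knob diff",abs(a-b).mean())
from station import bot
print(bot.hand_in())
E
```

```text
knob diff 1.4419259259259258
the job is handed in; nothing more can be done
None
```

I bolted the lid, ran the mixer for about a second, switched it off and handed the job in at about 17.6 s of the 54 s allowed. No verdict was reported.

- **Bolt:** I gripped the pin and slid it about 42 mm until it stopped. It had started about 9 mm out by my measurement. I kept pushing to about 31 N of wrist force, and the wrist picture shows the tip through the keeper. This was done before I touched the knob.
- **Knob grasp:** the moves can't tilt the tool, so I gripped the head vertically, offset to the side away from the guard bar. The first grasp, 22 mm off-centre, slipped off: the fingers shut and pressed against the head with about 26 N. I backed off and checked that the knob was still in. I then gripped again 5 mm closer, lower down, with no contact with the bar showing in the force readings.
- **Knob run:** I pulled it 25.9 mm along its axis to the stop, where the wrist force rose to about 24 N. After about a second I pushed it back to its inner stop, where the force rose to about 33 N, then let go and moved away.
- **Last checks:** the wrist picture shows the knob head within 1 pixel of its "in" position, and the scene view around it matches the starting picture. The bolt is still home, and by eye the rack and pen have not moved. The gripper is clear, with wrist force under 1 N.
- **Disagreement:** I measured the bar about 25–26 mm from the head, against 28 mm from the sizes given. That is close to the calibration error, so I allowed for it in the bar clearance.

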